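Shut and latch the steel ammo-style box

TASK

Shut up the grey steel box: push its stiff open lid over and all the way down until it is fully closed, and only then push the swing latch on the lid's free end down and in until it lies flat against the end of the box. Only push with the fingers: do not lift or shove the box out of its place, and leave the lug nuts, the cup and the torque wrench head where they stand. Finish clear of everything.

Things in the scene. Friction and masses are not known exactly. Their poses are not given: they have to be found in the camera images.
- box: loose grey steel ammo-style box, about 3 kg, standing open on the plywood: 180 long (its x) by 100 wide (its y) by 120 mm tall. Origin: centre of its underside. Its x axis points from the hinge end to the latch end, y along its width, z up. With the lid shut, the lid's top is 123 mm above the shelf and the folded wire carry handle on it reaches 130 mm; the lid overhangs the walls by 4 mm.
- lid_hinge (a point): middle of the lid's hinge axis, 118 mm above the shelf at the hinge end of the box (box frame x = -94, y = 0, z = 118 mm); the axis runs along the box's y. Its own axes are those of the box.
- lid_edge (a point): middle of the lid's free edge on its outer (top) face, 187 mm from the hinge axis and 5 mm to the outer side of it. Axes are the lid's: x from the hinge to the free edge, z out of the lid's outer face. The flat outer face is bare from 142 to 187 mm from the hinge; nearer the hinge the folded wire handle lies on it, 7 mm high.
- lid (a joint): lid angle in rad: 0 = fully shut, grows as it opens; starts a little past upright (1.65 to 1.85; stop at 1.95). The hinge is stiff: friction about 0.5 N m, so the lid stays wherever it is left and must be pushed right down; about 4 to 6 N at its free end.
- latch_tip (a point): middle of the curled lower end of the steel swing latch, on its outer side. The latch is a plate 34 wide and 56 mm long from its pin; the pin is carried on the lid's free end, 193 mm from the lid's hinge axis and parallel to it (lid shut: box frame x = 99, z = 118 mm). Axes are the latch's: x out of its outer face, -z from the pin to the tip.
- latch (a joint): latch angle in rad relative to the lid: 0 = hanging flat against the end of the box when the lid is shut, grows as it swings outward and up; starts at 0.75 to 1.2. Light friction (0.025 N m): it stays where it is left. Pressed down from above it swings down easily; shoved straight in at its tip while it sticks out, rubbing fingers can drag the latch and lid up. With the lid shut and the latch at 0, the tip's outer side is at box frame x = 106, z = 65 mm.
- nut0: bystander: nickel lug nut, domed hexagon 24 mm over corners, 34 mm tall, standing; origin at the centre of its underside
- nut1: bystander: nickel lug nut, domed hexagon 24 mm over corners, 34 mm tall, standing; origin at the centre of its underside
- nut2: bystander: nickel lug nut, domed hexagon 24 mm over corners, 34 mm tall, standing; origin at the centre of its underside
- nut3: bystander: nickel lug nut, domed hexagon 24 mm over corners, 34 mm tall, standing; origin at the centre of its underside
- nut4: bystander: nickel lug nut, domed hexagon 24 mm over corners, 34 mm tall, standing; origin at the centre of its underside
- nut5: bystander: nickel lug nut, domed hexagon 24 mm over corners, 34 mm tall, standing; origin at the centre of its underside
- cup: bystander: translucent green plastic cup, 76 mm across the rim, 105 mm tall, upright; origin at the centre of its underside
- wrench_head: bystander: torque wrench head lying flat, a 43 mm round ratchet head, 51 mm tall with its square drive up, on a rubber foot, with a 120 mm shank in a black rubber boot along its -x; origin under the centre of the round head
There are look-alikes about, which are no part of the job. Of the things that look like the box, the largest one is meant.

How it is judged:
By the outcome, as a careful person would: the job done as asked, in the order asked, and still so for the second after the job is handed in, with the robot touching nothing.
It also fails if it takes over 48 s, if anything falls off the work surface, if the arm or the gripper's body presses on something with over 40 N, if the wrist force passes 120 N, or if a joint passes its speed limit or range.

ROBOT

A 6-joint arm with a two-finger parallel gripper is mounted at the origin on the work surface. World frame = base frame: x ahead of the robot, y to its left, z up, the work surface at z = 0. Lengths are in m, angles in rad, forces in N, time in s.
With the tool pointing down it reaches from about 0.35 to 0.775 m from the base axis. Payload 7.3 kg.
Tool frame: the origin (TCP) lies at the very end of the fingers, on their centre line; the grasp point (between the pads) lies 19 mm behind it (robot.hold_point_z is the distance from the TCP to the grasp point, in m); z points along the fingers, y is the direction in which the jaws open and shut (so a half turn about z gives the same grasp; the last joint's range is limited). The gripper opens to 92 mm and grips with 3 to 60 N. Pads are 19 mm wide; open, the fingers measure 130 mm over their backs; the gripper's body (75 mm by 190 mm) begins 47 mm behind the grasp point.
Start: joints at [-1.429, 0.342, 1.524, -0, 1.275, -0.146], TCP at [0.149, -0.503, 0.227] pointing down, gripper open.
Joint ranges: [-2.53, 2.53], [-0.77, 2.02], [0.04, 2.7], [-1, 4.14], [0.28, 2.66], [-3.11, 3.11]. Speed limits (rad/s): [2.57, 2.57, 3.14, 3.14, 3.14, 3.14].

INTERFACE

Orientations are given as [roll, pitch, yaw] about the fixed x, y, z axes, in that order (R = Rz(yaw) Ry(pitch) Rx(roll)).
In Python, from cell import monitor, viewer, robot gives the robot as it stands.
- The arm moves only by the tool move_arm, never from a script. Its argument "deltas" is a list of rows, each an object of numbers: "x", "y", "z": the shift along the tool's x, y, z in m; "wx", "wy", "wz": the turn, a rotation vector about the tool's x, y, z in degrees; "hand": the opening, from 0 (shut) to 1 (fully open). In form: [{"x": .., "y": .., "z": .., "wx": .., "wy": .., "wz": .., "hand": ..}, ...]. A call has 1 to 8 rows; each row is the pose to reach, as a shift and turn from the pose commanded when the call began, along the tool's axes at that moment; what a row does not reach only later rows make up. A row lasts 1/8 s, in which the tool goes at most 62.5 mm and 10.7 degrees, less where a joint would pass 70% of its speed; a pose out of reach is approached as far as the arm can. A call with a gripper value outside its range is refused whole. The fingers move at their own pace and stop on an object; "grip_force" is the grip in N (left out, the last holds). Time passes only in rows, so rows that repeat a pose let the fingers close. It gives the time, the measured TCP pose, the force and the opening at its end, in the units of the state.
- monitor.observe(): the state, without advancing time (a new reading comes with each control period).
- viewer.read_camera(name): name is "scene" or "top" or "wrist"; returns the picture (400x640x3 uint8, red, green, blue); there is no depth.
- viewer.camera_params(name): a dict with "camera_matrix" (3x3 intrinsics, pixels), "R" (3x3) and "t" (3): a world point X has camera coordinates R X + t. Camera axes: x right, y down, z forward; pixel columns grow to the right and rows downward; lengths in m; the calibration is good to about 2 mm. A picture is of the moment at which its call begins: read the wrist's pose just before it. camera_params takes no time and is no camera call; for the wrist camera it gives the pose at the moment of the call.
- robot.hand_in(): hands the job in, once; it reports no verdict.
The state is a dict: "time": time; "qpos": joint angles; "qvel": joint speeds; "joint_efforts": joint torques, N m; "tool_pos": TCP position; "tool_rot": TCP orientation; "contact_force": force on the tool from outside, world axes, zero at the start; "torque": the same for the moment, N m; "opening": finger opening in m.
Only numpy, scipy, OpenCV 4.12 (cv2) and the standard library are available. Lean on these libraries where they do the work, as an engineer would, in place of code of your own. Each camera call takes 0.05 s, during which the arm holds its last target. There are 200 camera calls.

## Working session

There is one attempt and no reset: what is moved stays moved. The work goes in short steps, Python scripts to look and compute and a tool call to move; the robot and the scene stay as the last step left them, time stands still between calls to the robot, and variables do not carry over. Pictures are saved under pics/ and viewed, about 8 in all and at most 12, crops included, and the job is handed in when it is done.

Besides the shell and the picture viewer there is one more tool, called after "Request:" as a command line: name --argument value ..., lists and objects as JSON in quotes. move_arm: Moves the arm, as the interface text tells. Its arguments: {"type":"object","properties":{"deltas":{"type":"array","items":{"type":"object","properties":{"x":{"type":"number"},"y":{"type":"number"},"z":{"type":"number"},"wx":{"type":"number"},"wy":{"type":"number"},"wz":{"type":"number"},"hand":{"type":"number"}}}},"grip_force":{"type":"number"}},"required":["deltas"]}

```bash
mkdir -p pics; ls; cat > h.py <<'E'
import numpy as np, cv2
from cell import monitor, viewer, robot
def P(n):
    c=viewer.camera_params(n); return np.array(c["camera_matrix"]),np.array(c["R"]),np.array(c["t"])
def grab(n,f):
    p=P(n); im=np.array(viewer.read_camera(n)); cv2.imwrite(f"pics/{f}.png",im[:,:,::-1]); return im,p
def ray(p,u,v):
    K,R,t=p; d=R.T@np.linalg.solve(K,[u,v,1.]); return -R.T@t,d
def onz(p,u,v,z):
    o,d=ray(p,u,v); return o+d*(z-o[2])/d[2]
def proj(p,X):
    K,R,t=p; q=K@(R@np.array(X,float)+t); return q[:2]/q[2]
E
python3 - <<'E'
from h import *
import pickle
d={}
for n in ["scene","top"]:
    im,p=grab(n,n+"0"); d[n]=p; print(n,-p[1].T@p[2])
pickle.dump(d,open("p.pkl","wb"))
print(monitor.observe())
E
```

```text
pics
scene [ 1.1978769  -0.02020035  1.08172965]
top [ 3.55397251e-01 -5.34189605e-04  1.29782711e+00]
{'time': 0.1, 'qpos': array([-1.42902795e+00,  3.42653380e-01,  1.52491138e+00, -7.94637731e-05,
        1.27545770e+00, -1.45996264e-01]), 'qvel': array([ 1.31466269e-03, -2.32184930e-03, -2.62177280e-03, -5.94116276e-05,
        1.62968723e-03, -7.47463075e-04]), 'joint_efforts': array([ 8.19493707e-04, -4.32004774e+01, -2.44694763e+01,  7.18625123e-02,
        5.25937497e-02, -3.10241808e-05]), 'tool_pos': array([ 0.14894545, -0.5030318 ,  0.22611784]), 'tool_rot': array([-3.14016700e+00, -1.32823780e-04,  2.87787727e-01]), 'contact_force': array([-0.42443863, -0.24765965, -0.999157  ]), 'torque': array([ 0.02909598, -0.01232485,  0.00724373]), 'opening': 0.09170706999910136}
```

View pics/scene0.png

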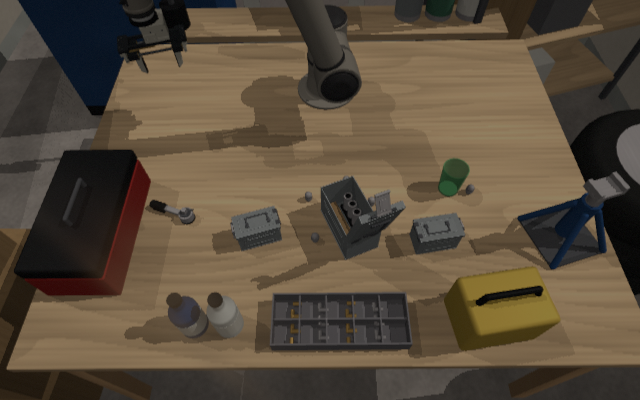

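View pics/top0.png

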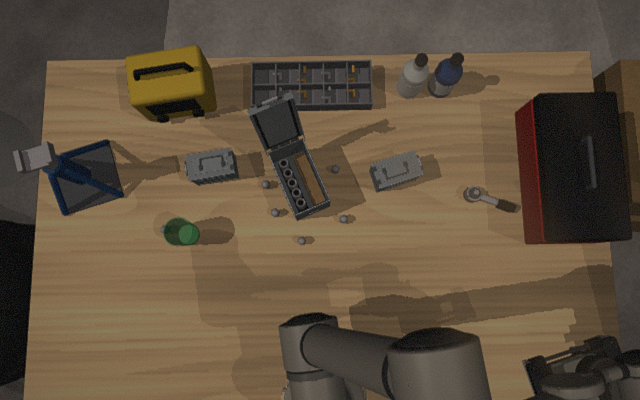

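```bash
python3 - <<'E'
import cv2,numpy as np
a=cv2.imread("pics/top0.png")[80:250,235:365]; b=cv2.imread("pics/scene0.png")[160:270,290:420]
a=cv2.resize(a,None,fx=3.4,fy=3.4,interpolation=2); b=cv2.resize(b,None,fx=3,fy=3,interpolation=2)
a=np.clip(a*1.5,0,255);b=np.clip(b*1.5,0,255)
c=np.zeros((580,800,3));c[:a.shape[0],:a.shape[1]]=a[:580];c[:b.shape[0],442:442+390]=b[:,:358]
cv2.imwrite("pics/c1.png",c)
E
```

```text
[ WARN:0@0.118] global loadsave.cpp:1063 imwrite_ Unsupported depth image for selected encoder is fallbacked to CV_8U.
```

View pics/c1.png

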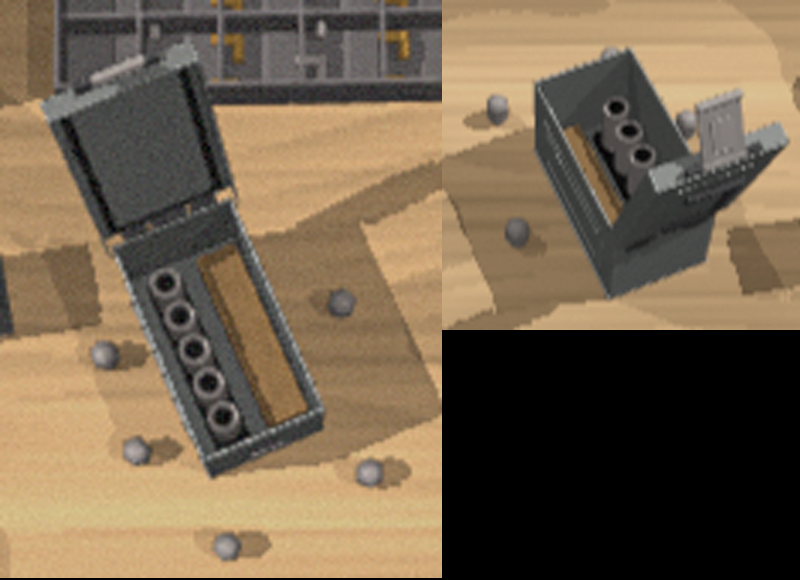

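```bash
python3 - <<'E'
from h import *
import pickle
d=pickle.load(open("p.pkl","rb")); T=d["top"]; S=d["scene"]
ct=lambda u,v:(235+(u+.5)/3.4-.5,80+(v+.5)/3.4-.5)
rim=[ct(*q) for q in [(115,250),(232,203),(322,410),(207,462)]]
X=np.array([onz(T,*q,.12) for q in rim]); print(X.round(4))
print([np.linalg.norm(X[i]-X[(i+1)%4]).round(4) for i in range(4)])
c=X.mean(0); ax=(X[2]+X[3]-X[0]-X[1]);ax/=np.linalg.norm(ax); yaw=np.arctan2(ax[1],ax[0]); print(c,np.degrees(yaw))
ay=np.array([-ax[1],ax[0],0])
def B(x,y,z): return np.array([c[0],c[1],0])+x*ax+y*ay+np.array([0,0,z])
cs=lambda u,v:(290+(u-442+.5)/3-.5,160+(v+.5)/3-.5)
for x in(-.09,.09):
  for y in(-.05,.05):
    for z in (0,.12):
      s=proj(S,B(x,y,z)); t=proj(T,B(x,y,z)); print(x,y,z,"scene crop",((s-[290,160])*3+[442,0]).round(),"top crop",((t-[235,80])*3.4).round())
# lid free end: rays intersect in plane y=0 in box frame
for nm,p,q in [("top lidfree L",T,ct(45,103)),("top lidfree R",T,ct(195,48)),("sc L",S,cs(650,178)),("sc R",S,cs(783,130)),("latch tip top",T,ct(92,75)),("tip top r",T,ct(143,57)),("tip sc",S,cs(697,103)),("tip sc r",S,cs(742,92))]:
  o,dd=ray(p,*q)
  for yy in(-.054,.054,-.017,.017):
    s=((yy-(o-c)@ay)/(dd@ay)); pt=o+s*dd; print(nm,yy,((pt-c)@ax).round(4),pt[2].round(4))
nut=[(105,355),(137,451),(227,546),(370,473),(342,303)]
for q in nut:
  a=onz(T,*ct(*q),.025); print("nut",a.round(3),"box",((a-c)@ax).round(3),((a-c)@ay).round(3))
def tri(a,b):
  o1,d1=ray(T,*a);o2,d2=ray(S,*b);A=np.c_[d1,-d2];s=np.linalg.lstsq(A,o2-o1,rcond=None)[0];p1=o1+s[0]*d1;p2=o2+s[1]*d2;m=(p1+p2)/2
  print("tri",((m-c)@ax).round(4),((m-c)@ay).round(4),m[2].round(4),np.linalg.norm(p1-p2).round(4))
tri(ct(45,103),cs(783,130));tri(ct(195,48),cs(650,178));tri(ct(92,75),cs(742,92));tri(ct(143,57),cs(697,103))
E
```

```text
[[ 0.6527  0.1323  0.12  ]
 [ 0.688   0.0428  0.12  ]
 [ 0.5268 -0.0229  0.12  ]
 [ 0.489   0.0638  0.12  ]]
[np.float64(0.0963), np.float64(0.1741), np.float64(0.0945), np.float64(0.1775)]
[0.58911681 0.05399102 0.12      ] -157.5557285847591
-0.09 -0.05 0 scene crop [700. 260.] top crop [127. 283.]
-0.09 -0.05 0.12 scene crop [715. 197.] top crop [111. 248.]
-0.09 0.05 0 scene crop [605. 298.] top crop [237. 237.]
-0.09 0.05 0.12 scene crop [610. 237.] top crop [232. 197.]
0.09 -0.05 0 scene crop [620. 114.] top crop [211. 480.]
0.09 -0.05 0.12 scene crop [626.  44.] top crop [203. 464.]
0.09 0.05 0 scene crop [530. 147.] top crop [323. 432.]
0.09 0.05 0.12 scene crop [528.  78.] top crop [326. 411.]
top lidfree L -0.054 -0.2448 0.0503
top lidfree L 0.054 3.1851 8.9351
top lidfree L -0.017 0.9303 3.0942
top lidfree L 0.017 2.01 5.8912
top lidfree R -0.054 0.2992 1.4613
top lidfree R 0.054 -0.1449 0.2972
top lidfree R -0.017 0.147 1.0625
top lidfree R 0.017 0.0072 0.696
sc L -0.054 0.0257 -0.0287
sc L 0.054 -0.1447 0.3091
sc L -0.017 -0.0326 0.0871
sc L 0.017 -0.0863 0.1934
sc R -0.
[... 235 characters left out ...]
56
tip top r -0.054 0.337 1.5551
tip top r 0.054 -0.3764 -0.2769
tip top r -0.017 0.0926 0.9274
tip top r 0.017 -0.132 0.3507
tip sc -0.054 -0.0319 0.1865
tip sc 0.054 -0.1847 0.4588
tip sc -0.017 -0.0843 0.2798
tip sc 0.017 -0.1324 0.3655
tip sc r -0.054 -0.0877 0.2779
tip sc r 0.054 -0.2236 0.5225
tip sc r -0.017 -0.1342 0.3617
tip sc r 0.017 -0.177 0.4387
nut [0.589 0.151 0.025] box -0.037 -0.09
nut [0.51  0.125 0.025] box 0.046 -0.096
nut [0.432 0.054 0.025] box 0.146 -0.06
nut [ 0.489 -0.062  0.025] box 0.137 0.069
nut [ 0.629 -0.043  0.025] box 0.0 0.105
tri -0.1455 -0.0514 0.3083 0.0013
tri -0.1422 0.0529 0.3047 0.0008
tri -0.1317 -0.0177 0.3577 0.0021
tri -0.1289 0.0156 0.3599 0.0018
```

```bash
cat >> h.py <<'E'
from scipy.spatial.transform import Rotation as Ro
import json
C=np.array([.589,.054,0]); YAW=np.radians(-157.56)
RB=Ro.from_euler("z",YAW).as_matrix()
def B(x,y,z): return C+RB@np.array([x,y,z])
def inbox(p): return RB.T@(np.asarray(p)-C)
def tool(lean_y=0,lean_x=0):
    "tool down, tool x=-box x, tool y=box y; then body leans to -y by lean_y deg, to +x by lean_x deg"
    R0=Ro.from_matrix(RB@np.array([[-1,0,0],[0,1,0],[0,0,-1.]]))
    return R0*Ro.from_euler("y",lean_x,degrees=True)*Ro.from_euler("x",-lean_y,degrees=True)
def plan(wps,hand=0):
    "wps: (world pos, lean_y, lean_x, nrows)"
    s=monitor.observe(); p0=s["tool_pos"]; R0=Ro.from_euler("xyz",s["tool_rot"]); rows=[]
    p,ly,lx=p0,None,None; Rp=R0
    from scipy.spatial.transform import Slerp
    for w,a,b,n in wps:
        R=tool(a,b); sl=Slerp([0,1],Ro.concatenate([Rp,R]))
        for i in range(1,n+1):
            q=p+(np.array(w)-p)*i/n; r=(R0.inv()*sl(i/n)).as_rotvec(degrees=True); dd=R0.inv().apply(q-p0)
            rows.append(dict(zip("x y z wx wy wz".split(),[*map(float,dd.round(3)),*map(float,r.round(1))]),hand=hand))
        p,Rp=np.array(w),R
    print(json.dumps(rows))
def st():
    s=monitor.observe(); R=Ro.from_euler("xyz",s["tool_rot"]).as_matrix()
    print("t",s["time"],"box",inbox(s["tool_pos"]).round(4),"z-axis in box",(RB.T@R[:,2]).round(3),"F box",(RB.T@s["contact_force"]).round(1),"q",s["qpos"].round(2),"op",round(s["opening"],4))
E
python3 - <<'E'
from h import *
st(); print([a for a in dir(robot) if a[0]!='_'])
plan([((.149,-.503,.40),0,0,3),((.35,-.32,.42),0,0,5)])
E
```

```text
t 0.1 box [0.6194 0.3469 0.2261] z-axis in box [-0.    -0.001 -1.   ] F box [ 0.5  0.1 -1. ] q [-1.43  0.34  1.52 -0.    1.28 -0.15] op 0.0917
['IKError', 'hand_in', 'hold_point_z']
[{"x": 0.0, "y": -0.0, "z": -0.058, "wx": -0.0, "wy": -0.0, "wz": -2.0, "hand": 0}, {"x": 0.0, "y": -0.0, "z": -0.116, "wx": -0.1, "wy": -0.0, "wz": -4.0, "hand": 0}, {"x": 0.0, "y": -0.0, "z": -0.174, "wx": -0.1, "wy": -0.0, "wz": -6.0, "hand": 0}, {"x": 0.049, "y": -0.024, "z": -0.178, "wx": -0.1, "wy": -0.0, "wz": -6.0, "hand": 0}, {"x": 0.098, "y": -0.048, "z": -0.182, "wx": -0.1, "wy": -0.0, "wz": -6.0, "hand": 0}, {"x": 0.147, "y": -0.071, "z": -0.186, "wx": -0.1, "wy": -0.0, "wz": -6.0, "hand": 0}, {"x": 0.196, "y": -0.095, "z": -0.19, "wx": -0.1, "wy": -0.0, "wz": -6.0, "hand": 0}, {"x": 0.245, "y": -0.119, "z": -0.194, "wx": -0.1, "wy": -0.0, "wz": -6.0, "hand": 0}]
```

Request:
move_arm --deltas '[{"x":0,"y":0,"z":-0.058,"wz":-2,"hand":0},{"x":0,"y":0,"z":-0.116,"wz":-4,"hand":0},{"x":0,"y":0,"z":-0.174,"wz":-6,"hand":0},{"x":0.05,"y":-0.024,"z":-0.178,"wz":-6,"hand":0},{"x":0.1,"y":-0.048,"z":-0.182,"wz":-6,"hand":0},{"x":0.15,"y":-0.071,"z":-0.186,"wz":-6,"hand":0},{"x":0.2,"y":-0.095,"z":-0.19,"wz":-6,"hand":0},{"x":0.245,"y":-0.12,"z":-0.194,"wz":-6,"hand":0}]' --grip_force 20

```text
schema error: expected keys x, y, z, wx, wy, wz, hand
```

```bash
python3 - <<'E'
from h import *
st(); print(monitor.observe()["tool_pos"])
plan([((.46,0,.43),0,0,6),((.47,.12,.43),8,0,2)])
E
```

```text
t 0.1 box [0.6194 0.3469 0.2261] z-axis in box [-0.    -0.001 -1.   ] F box [ 0.5  0.1 -1. ] q [-1.43  0.34  1.52 -0.    1.28 -0.15] op 0.0917
[ 0.14894545 -0.5030318   0.22611784]
[{"x": 0.074, "y": -0.066, "z": -0.034, "wx": -0.0, "wy": -0.0, "wz": -1.0, "hand": 0}, {"x": 0.147, "y": -0.131, "z": -0.068, "wx": -0.0, "wy": -0.0, "wz": -2.0, "hand": 0}, {"x": 0.221, "y": -0.197, "z": -0.102, "wx": -0.0, "wy": -0.0, "wz": -3.0, "hand": 0}, {"x": 0.294, "y": -0.263, "z": -0.136, "wx": -0.1, "wy": -0.0, "wz": -4.0, "hand": 0}, {"x": 0.368, "y": -0.329, "z": -0.169, "wx": -0.1, "wy": -0.0, "wz": -5.0, "hand": 0}, {"x": 0.441, "y": -0.394, "z": -0.203, "wx": -0.1, "wy": -0.0, "wz": -6.0, "hand": 0}, {"x": 0.463, "y": -0.45, "z": -0.203, "wx": -4.1, "wy": 0.2, "wz": -5.9, "hand": 0}, {"x": 0.485, "y": -0.507, "z": -0.203, "wx": -8.1, "wy": 0.4, "wz": -5.9, "hand": 0}]
```

Request:
move_arm --deltas '[{"x":0,"y":0,"z":-0.058,"wx":0,"wy":0,"wz":-2,"hand":0},{"x":0,"y":0,"z":-0.116,"wx":0,"wy":0,"wz":-4,"hand":0},{"x":0,"y":0,"z":-0.174,"wx":0,"wy":0,"wz":-6,"hand":0},{"x":0.05,"y":-0.024,"z":-0.178,"wx":0,"wy":0,"wz":-6,"hand":0},{"x":0.1,"y":-0.048,"z":-0.182,"wx":0,"wy":0,"wz":-6,"hand":0},{"x":0.15,"y":-0.071,"z":-0.186,"wx":0,"wy":0,"wz":-6,"hand":0},{"x":0.2,"y":-0.095,"z":-0.19,"wx":0,"wy":0,"wz":-6,"hand":0},{"x":0.245,"y":-0.12,"z":-0.194,"wx":0,"wy":0,"wz":-6,"hand":0}]' --grip_force 20

```text
time: 1.1
tool_pos: [0.351, -0.3173, 0.4205]
tool_rot: [-3.141, 0.0, 0.393]
contact_force: [-0.5, -0.5, -0.1]
opening: 0.0165
```

```bash
python3 - <<'E'
from h import *
st(); print(monitor.observe()["tool_pos"])
plan([((.46,0,.43),0,0,6),((.48,.055,.43),8,0,2)])
E
```

```text
t 1.1 box [0.3617 0.2523 0.4205] z-axis in box [ 0.    -0.001 -1.   ] F box [ 0.6  0.3 -0.1] q [-0.9   0.17  1.24  0.    1.74  0.28] op 0.0165
[ 0.35102172 -0.31728456  0.42047888]
[{"x": 0.037, "y": -0.042, "z": -0.002, "wx": -0.0, "wy": 0.0, "wz": 0.0, "hand": 0}, {"x": 0.074, "y": -0.084, "z": -0.003, "wx": -0.0, "wy": 0.0, "wz": 0.0, "hand": 0}, {"x": 0.111, "y": -0.126, "z": -0.005, "wx": -0.0, "wy": 0.0, "wz": 0.0, "hand": 0}, {"x": 0.148, "y": -0.168, "z": -0.006, "wx": -0.0, "wy": 0.0, "wz": 0.0, "hand": 0}, {"x": 0.185, "y": -0.21, "z": -0.008, "wx": -0.0, "wy": 0.0, "wz": 0.0, "hand": 0}, {"x": 0.222, "y": -0.251, "z": -0.009, "wx": -0.0, "wy": 0.0, "wz": 0.1, "hand": 0}, {"x": 0.242, "y": -0.273, "z": -0.009, "wx": -4.0, "wy": 0.0, "wz": 0.1, "hand": 0}, {"x": 0.262, "y": -0.295, "z": -0.009, "wx": -8.0, "wy": 0.0, "wz": 0.1, "hand": 0}]
```

Request:
move_arm --deltas '[{"x":0.035,"y":-0.044,"z":0,"wx":0,"wy":0,"wz":0,"hand":0},{"x":0.07,"y":-0.088,"z":0,"wx":0,"wy":0,"wz":0,"hand":0},{"x":0.105,"y":-0.132,"z":0,"wx":0,"wy":0,"wz":0,"hand":0},{"x":0.14,"y":-0.176,"z":0,"wx":-5,"wy":0,"wz":0,"hand":0},{"x":0.175,"y":-0.22,"z":0,"wx":-10,"wy":0,"wz":0,"hand":0},{"x":0.21,"y":-0.265,"z":0,"wx":-15,"wy":0,"wz":0,"hand":0},{"x":0.235,"y":-0.31,"z":0,"wx":-20,"wy":0,"wz":0,"hand":0},{"x":0.25,"y":-0.36,"z":0,"wx":-25,"wy":0,"wz":0,"hand":0}]'

```text
time: 2.1
tool_pos: [0.4432, 0.1113, 0.4204]
tool_rot: [2.702, -0.0, 0.393]
contact_force: [1.3, -0.4, -1.2]
opening: 0.0008
```

```bash
python3 - <<'E'
from h import *
st()
plan([(B(-.02,-.15,.41),25,0,3),(B(-.18,-.145,.34),25,0,4)])
E
```

```text
t 2.1 box [ 0.1129 -0.1086  0.4204] z-axis in box [-0.001  0.426 -0.905] F box [-1.   0.9 -1.2] q [ 0.38  0.14  1.36 -0.44  1.63  1.52] op 0.0008
[{"x": 0.044, "y": -0.014, "z": -0.003, "wx": 0.1, "wy": -0.0, "wz": 0.0, "hand": 0}, {"x": 0.089, "y": -0.028, "z": -0.005, "wx": 0.1, "wy": -0.0, "wz": 0.0, "hand": 0}, {"x": 0.133, "y": -0.042, "z": -0.008, "wx": 0.2, "wy": -0.0, "wz": 0.1, "hand": 0}, {"x": 0.173, "y": -0.048, "z": 0.008, "wx": 0.2, "wy": -0.0, "wz": 0.1, "hand": 0}, {"x": 0.213, "y": -0.054, "z": 0.025, "wx": 0.2, "wy": -0.0, "wz": 0.1, "hand": 0}, {"x": 0.253, "y": -0.061, "z": 0.041, "wx": 0.2, "wy": -0.0, "wz": 0.1, "hand": 0}, {"x": 0.293, "y": -0.067, "z": 0.057, "wx": 0.2, "wy": -0.0, "wz": 0.1, "hand": 0}]
```

Request:
move_arm --deltas '[{"x":0.044,"y":-0.014,"z":-0.003,"wx":0,"wy":0,"wz":0,"hand":0},{"x":0.089,"y":-0.028,"z":-0.005,"wx":0,"wy":0,"wz":0,"hand":0},{"x":0.133,"y":-0.042,"z":-0.008,"wx":0,"wy":0,"wz":0,"hand":0},{"x":0.173,"y":-0.048,"z":0.008,"wx":0,"wy":0,"wz":0,"hand":0},{"x":0.213,"y":-0.054,"z":0.025,"wx":0,"wy":0,"wz":0,"hand":0},{"x":0.253,"y":-0.061,"z":0.041,"wx":0,"wy":0,"wz":0,"hand":0},{"x":0.293,"y":-0.067,"z":0.057,"wx":0,"wy":0,"wz":0,"hand":0}]'

```text
time: 2.98
tool_pos: [0.7008, 0.2558, 0.3395]
tool_rot: [2.705, 0.001, 0.393]
contact_force: [1.4, -0.4, -0.1]
opening: 0.0003
```

```bash
python3 - <<'E'
from h import *
st()
plan([(B(-.18,-.14,.29),25,0,2),(B(-.18,-.03,.288),25,0,5)])
E
```

```text
t 2.975 box [-0.1804 -0.1439  0.3395] z-axis in box [ 0.     0.423 -0.906] F box [-1.2  0.9 -0.1] q [ 0.43  0.82  0.47 -0.45  1.84  1.48] op 0.0003
[{"x": -0.0, "y": -0.009, "z": 0.023, "wx": -0.0, "wy": 0.0, "wz": 0.0, "hand": 0}, {"x": -0.0, "y": -0.017, "z": 0.046, "wx": -0.0, "wy": 0.0, "wz": 0.1, "hand": 0}, {"x": -0.0, "y": 0.002, "z": 0.056, "wx": -0.0, "wy": 0.0, "wz": 0.1, "hand": 0}, {"x": -0.0, "y": 0.022, "z": 0.066, "wx": -0.0, "wy": 0.0, "wz": 0.1, "hand": 0}, {"x": -0.0, "y": 0.042, "z": 0.075, "wx": -0.0, "wy": 0.0, "wz": 0.1, "hand": 0}, {"x": -0.0, "y": 0.062, "z": 0.085, "wx": -0.0, "wy": 0.0, "wz": 0.1, "hand": 0}, {"x": -0.0, "y": 0.081, "z": 0.095, "wx": -0.0, "wy": 0.0, "wz": 0.1, "hand": 0}]
```

Request:
move_arm --deltas '[{"x":0,"y":-0.009,"z":0.023,"wx":0,"wy":0,"wz":0,"hand":0},{"x":0,"y":-0.017,"z":0.046,"wx":0,"wy":0,"wz":0,"hand":0},{"x":0,"y":0.002,"z":0.056,"wx":0,"wy":0,"wz":0,"hand":0},{"x":0,"y":0.022,"z":0.066,"wx":0,"wy":0,"wz":0,"hand":0},{"x":0,"y":0.042,"z":0.075,"wx":0,"wy":0,"wz":0,"hand":0},{"x":0,"y":0.062,"z":0.085,"wx":0,"wy":0,"wz":0,"hand":0},{"x":0,"y":0.081,"z":0.095,"wx":0,"wy":0,"wz":0,"hand":0}]'

```text
time: 3.85
tool_pos: [0.744, 0.1486, 0.2895]
tool_rot: [2.705, -0.001, 0.392]
contact_force: [-0.5, -0.4, 0.1]
opening: 0.0001
```

```bash
python3 - <<'E'
from h import *
st()
a,_=grab("scene","s2"); b,_=grab("top","t2")
c=np.hstack([cv2.resize(a[130:270,270:430],None,fx=2.5,fy=2.5),cv2.resize(b[60:200,220:380],None,fx=2.5,fy=2.5)])
cv2.imwrite("pics/c2.png",np.clip(c[:,:,::-1]*1.4,0,255).astype(np.uint8))
E
```

```text
t 3.85 box [-0.1794 -0.0282  0.2895] z-axis in box [-0.001  0.423 -0.906] F box [0.6 0.2 0.1] q [ 0.27  0.79  0.67 -0.43  1.62  1.42] op 0.0001
```

View pics/c2.png

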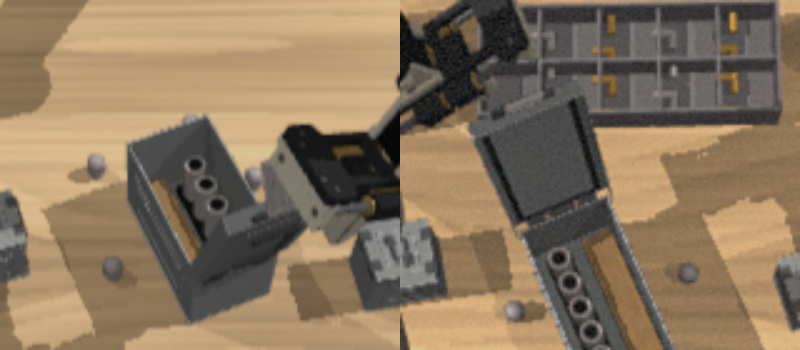

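Request:
move_arm --deltas '[{"x":-0.019,"y":0,"z":0,"wx":0,"wy":0,"wz":0,"hand":0},{"x":-0.034,"y":0,"z":0,"wx":0,"wy":0,"wz":0,"hand":0},{"x":-0.049,"y":0.001,"z":-0.002,"wx":0,"wy":0,"wz":0,"hand":0},{"x":-0.064,"y":0.002,"z":-0.004,"wx":0,"wy":0,"wz":0,"hand":0},{"x":-0.079,"y":0.002,"z":-0.004,"wx":0,"wy":0,"wz":0,"hand":0},{"x":-0.094,"y":0.001,"z":-0.002,"wx":0,"wy":0,"wz":0,"hand":0},{"x":-0.109,"y":0,"z":0,"wx":0,"wy":0,"wz":0,"hand":0},{"x":-0.124,"y":-0.001,"z":0.003,"wx":0,"wy":0,"wz":0,"hand":0}]'

```text
time: 4.95
tool_pos: [0.629, 0.1036, 0.2862]
tool_rot: [2.705, -0.002, 0.394]
contact_force: [2.3, 0.9, -1.1]
opening: 0.0004
```

```bash
python3 - <<'E'
from h import *
st()
plan([(B(-.035,-.026,.278),25,0,2),(B(-.010,-.026,.267),25,0,2),(B(.013,-.02,.249),17,0,2),(B(.031,-.01,.225),8,0,2)])
E
```

```text
t 4.95 box [-0.0559 -0.0306  0.2862] z-axis in box [-0.003  0.422 -0.906] F box [-2.5 -0.  -1.1] q [ 0.25  0.5   1.19 -0.44  1.4   1.49] op 0.0004
[{"x": -0.01, "y": 0.0, "z": 0.005, "wx": -0.0, "wy": -0.1, "wz": 0.0, "hand": 0}, {"x": -0.021, "y": 0.001, "z": 0.009, "wx": -0.0, "wy": -0.2, "wz": 0.1, "hand": 0}, {"x": -0.033, "y": -0.002, "z": 0.014, "wx": -0.0, "wy": -0.2, "wz": 0.1, "hand": 0}, {"x": -0.046, "y": -0.004, "z": 0.019, "wx": -0.0, "wy": -0.2, "wz": 0.1, "hand": 0}, {"x": -0.057, "y": -0.005, "z": 0.029, "wx": 4.0, "wy": -0.2, "wz": 0.1, "hand": 0}, {"x": -0.069, "y": -0.006, "z": 0.038, "wx": 8.0, "wy": -0.2, "wz": 0.1, "hand": 0}, {"x": -0.078, "y": -0.007, "z": 0.051, "wx": 12.5, "wy": -0.2, "wz": 0.1, "hand": 0}, {"x": -0.087, "y": -0.007, "z": 0.064, "wx": 17.0, "wy": -0.2, "wz": 0.1, "hand": 0}]
```

Request:
move_arm --deltas '[{"x":-0.01,"y":0,"z":0.005,"wx":0,"wy":0,"wz":0,"hand":0},{"x":-0.021,"y":0.001,"z":0.009,"wx":0,"wy":0,"wz":0,"hand":0},{"x":-0.033,"y":-0.002,"z":0.014,"wx":0,"wy":0,"wz":0,"hand":0},{"x":-0.046,"y":-0.004,"z":0.019,"wx":0,"wy":0,"wz":0,"hand":0},{"x":-0.057,"y":-0.005,"z":0.029,"wx":4,"wy":0,"wz":0,"hand":0},{"x":-0.069,"y":-0.006,"z":0.038,"wx":8,"wy":0,"wz":0,"hand":0},{"x":-0.078,"y":-0.007,"z":0.051,"wx":12.5,"wy":0,"wz":0,"hand":0},{"x":-0.087,"y":-0.007,"z":0.064,"wx":17,"wy":0,"wz":0,"hand":0}]'

```text
time: 5.95
tool_pos: [0.5565, 0.0511, 0.2252]
tool_rot: [3.004, -0.002, 0.394]
contact_force: [-0.7, 1.4, 0.4]
opening: 0.0007
```

```bash
python3 - <<'E'
from h import *
st()
plan([(B(.046,-.004,.199),0,0,2),(B(.060,0,.165),0,0,2),(B(.066,0,.127),0,0,4)])
E
```

```text
t 5.95 box [ 0.0312 -0.0097  0.2252] z-axis in box [-0.002  0.137 -0.991] F box [ 0.1 -1.5  0.4] q [ 0.03  0.39  1.47 -0.13  1.24  1.25] op 0.0007
[{"x": -0.007, "y": 0.001, "z": 0.013, "wx": 3.9, "wy": -0.1, "wz": 0.1, "hand": 0}, {"x": -0.015, "y": 0.002, "z": 0.027, "wx": 7.9, "wy": -0.1, "wz": 0.1, "hand": 0}, {"x": -0.022, "y": 0.002, "z": 0.044, "wx": 7.9, "wy": -0.1, "wz": 0.1, "hand": 0}, {"x": -0.029, "y": 0.001, "z": 0.061, "wx": 7.9, "wy": -0.1, "wz": 0.1, "hand": 0}, {"x": -0.03, "y": 0.0, "z": 0.07, "wx": 7.9, "wy": -0.1, "wz": 0.1, "hand": 0}, {"x": -0.032, "y": -0.001, "z": 0.08, "wx": 7.9, "wy": -0.1, "wz": 0.1, "hand": 0}, {"x": -0.034, "y": -0.003, "z": 0.089, "wx": 7.9, "wy": -0.1, "wz": 0.1, "hand": 0}, {"x": -0.035, "y": -0.004, "z": 0.098, "wx": 7.9, "wy": -0.1, "wz": 0.1, "hand": 0}]
```

```bash
python3 - <<'E'
from h import *
a,_=grab("scene","s3"); b,_=grab("top","t3")
c=np.hstack([cv2.resize(a[130:270,270:430],None,fx=2.5,fy=2.5),cv2.resize(b[100:240,220:380],None,fx=2.5,fy=2.5)])
cv2.imwrite("pics/c3.png",np.clip(c[:,:,::-1]*1.4,0,255).astype(np.uint8))
E
```

```text
(no output)
```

View pics/c3.png

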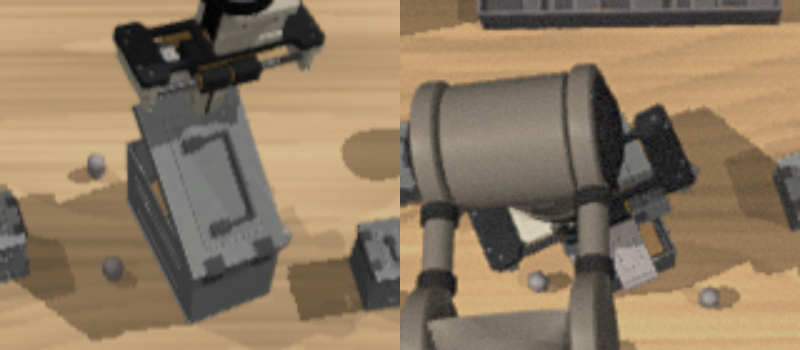

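Request:
move_arm --deltas '[{"x":-0.007,"y":0.001,"z":0.013,"wx":4,"wy":0,"wz":0,"hand":0},{"x":-0.015,"y":0.002,"z":0.027,"wx":8,"wy":0,"wz":0,"hand":0},{"x":-0.022,"y":0.002,"z":0.044,"wx":8,"wy":0,"wz":0,"hand":0},{"x":-0.029,"y":0.001,"z":0.061,"wx":8,"wy":0,"wz":0,"hand":0},{"x":-0.031,"y":0,"z":0.071,"wx":8,"wy":0,"wz":0,"hand":0},{"x":-0.033,"y":-0.001,"z":0.081,"wx":8,"wy":0,"wz":0,"hand":0},{"x":-0.035,"y":-0.003,"z":0.091,"wx":8,"wy":0,"wz":0,"hand":0},{"x":-0.036,"y":-0.004,"z":0.098,"wx":8,"wy":0,"wz":0,"hand":0}]'

```text
time: 7.05
tool_pos: [0.5269, 0.0277, 0.1267]
tool_rot: [3.141, 0.0, 0.393]
contact_force: [0.4, 0.2, 0.3]
opening: 0.0002
```

```bash
python3 - <<'E'
from h import *
st()
E
```

```text
t 7.05 box [0.0675 0.0006 0.1267] z-axis in box [ 0.  0. -1.] F box [-0.5 -0.   0.3] q [-0.09  0.45  1.66 -0.    1.03  1.09] op 0.0002
```

Request:
move_arm --deltas '[{"x":0,"y":0,"z":0.002,"wx":0,"wy":0,"wz":0,"hand":0},{"x":0,"y":0,"z":0.004,"wx":0,"wy":0,"wz":0,"hand":0},{"x":0,"y":0,"z":0.005,"wx":0,"wy":0,"wz":0,"hand":0}]'

```text
time: 7.42
tool_pos: [0.527, 0.0275, 0.1231]
tool_rot: [3.141, -0.001, 0.393]
contact_force: [-5.2, -0.4, 12.4]
opening: 0.0003
```

```bash
python3 - <<'E'
from h import *
st()
E
```

```text
t 7.425 box [0.0674 0.0008 0.1231] z-axis in box [-0.001  0.    -1.   ] F box [ 4.9 -1.6 12.4] q [-0.09  0.45  1.66 -0.    1.02  1.09] op 0.0003
```

Request:
move_arm --deltas '[{"x":0,"y":0,"z":0.001,"wx":0,"wy":0,"wz":0,"hand":0},{"x":0,"y":0,"z":0.002,"wx":0,"wy":0,"wz":0,"hand":0},{"x":0,"y":0,"z":0.002,"wx":0,"wy":0,"wz":0,"hand":0}]'

```text
time: 7.8
tool_pos: [0.5271, 0.0275, 0.123]
tool_rot: [3.14, -0.002, 0.393]
contact_force: [-7.7, 0.2, 21.1]
opening: 0.0006
```

```bash
python3 - <<'E'
from h import *
st()
E
```

```text
t 7.8 box [0.0674 0.0009 0.123 ] z-axis in box [-0.002  0.001 -1.   ] F box [ 7.  -3.1 21.1] q [-0.09  0.45  1.66 -0.    1.02  1.09] op 0.0006
```

Request:
move_arm --deltas '[{"x":0,"y":0,"z":-0.02,"wx":0,"wy":0,"wz":0,"hand":0},{"x":0,"y":0,"z":-0.07,"wx":0,"wy":0,"wz":0,"hand":0},{"x":-0.05,"y":0,"z":-0.11,"wx":0,"wy":0,"wz":0,"hand":0},{"x":-0.1,"y":0,"z":-0.13,"wx":0,"wy":0,"wz":0,"hand":0},{"x":-0.15,"y":0,"z":-0.15,"wx":0,"wy":0,"wz":0,"hand":0},{"x":-0.15,"y":0,"z":-0.15,"wx":0,"wy":0,"wz":0,"hand":0}]'

```text
time: 8.55
tool_pos: [0.387, -0.0306, 0.2721]
tool_rot: [3.139, -0.003, 0.39]
contact_force: [1.5, -0.5, 1.5]
opening: 0.0004
```

```bash
python3 - <<'E'
from h import *
st()
a,_=grab("scene","s4"); b,_=grab("top","t4"); w,_=grab("wrist","w4")
c=np.hstack([cv2.resize(a[130:270,270:430],None,fx=2.5,fy=2.5),cv2.resize(b[120:240,240:380],(400,350))])
c=np.vstack([c,cv2.resize(w,(400,250)).repeat(1,1) if 0 else np.hstack([cv2.resize(w,(400,250)),np.zeros((250,400,3),np.uint8)])])
cv2.imwrite("pics/c4.png",np.clip(c[:,:,::-1]*1.4,0,255).astype(np.uint8))
E
```

```text
t 8.55 box [0.219  0.0011 0.2721] z-axis in box [-0.003  0.003 -1.   ] F box [-1.2  1.   1.5] q [-0.28  0.04  1.77 -0.    1.32  0.9 ] op 0.0004
```

View pics/c4.png

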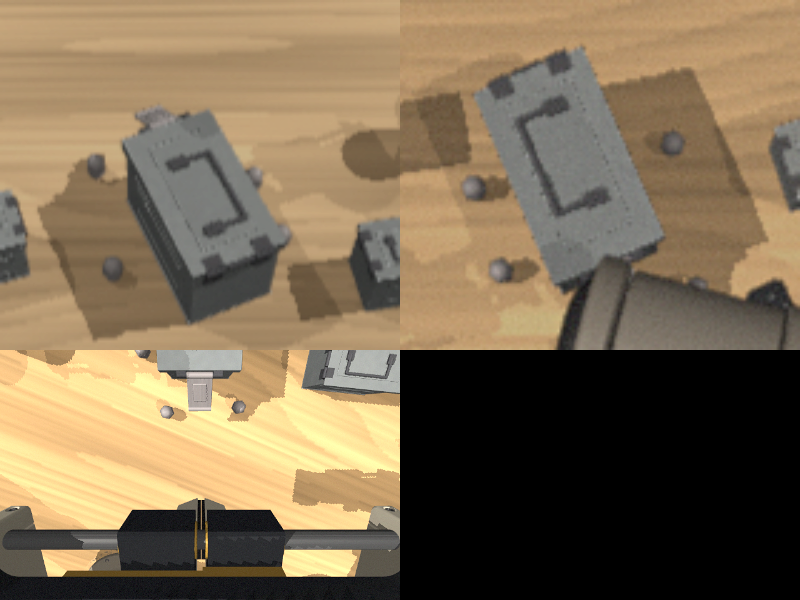

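```bash
python3 - <<'E'
from h import *
T=P("top"); W=P("wrist")
for u,v in [(476,95),(581,47),(663,238),(556,287)]:
    print(inbox(onz(T,240+(u-400)/2.857,120+v/2.917,.123)).round(4))
for u,v,z in [(188,410,.095),(211,410,.095),(187,373,.118),(214,373,.118),(167,412,.025),(239,407,.025),(157,372,.118),(242,372,.118)]:
    print("w",inbox(onz(W,u*1.6,(v-350)*1.6,z)).round(4))
plan([(B(.145,0,.20),0,12,3),(B(.140,0,.125),0,12,4)])
E
```

```text
[-0.0914 -0.0519  0.123 ]
[-0.0938  0.0525  0.123 ]
[0.0932 0.052  0.123 ]
[ 0.0948 -0.0522  0.123 ]
w [ 0.1423 -0.0175  0.095 ]
w [0.1423 0.0161 0.095 ]
w [ 0.0958 -0.0167  0.118 ]
w [0.0958 0.0184 0.118 ]
w [ 0.1467 -0.0588  0.025 ]
w [0.1382 0.0685 0.025 ]
w [ 0.0946 -0.0557  0.118 ]
w [0.0946 0.0547 0.118 ]
[{"x": 0.024, "y": -0.0, "z": 0.023, "wx": 0.0, "wy": 4.0, "wz": 0.0, "hand": 0}, {"x": 0.048, "y": -0.001, "z": 0.047, "wx": 0.0, "wy": 8.0, "wz": 0.0, "hand": 0}, {"x": 0.072, "y": -0.001, "z": 0.07, "wx": 0.0, "wy": 12.0, "wz": 0.0, "hand": 0}, {"x": 0.073, "y": -0.001, "z": 0.089, "wx": 0.0, "wy": 12.0, "wz": 0.0, "hand": 0}, {"x": 0.074, "y": -0.001, "z": 0.108, "wx": 0.0, "wy": 12.0, "wz": 0.0, "hand": 0}, {"x": 0.076, "y": -0.001, "z": 0.126, "wx": 0.0, "wy": 12.0, "wz": 0.0, "hand": 0}, {"x": 0.077, "y": -0.001, "z": 0.145, "wx": 0.0, "wy": 12.0, "wz": 0.0, "hand": 0}]
```

Request:
move_arm --deltas '[{"x":0.024,"y":0,"z":0.023,"wx":0,"wy":4,"wz":0,"hand":0},{"x":0.048,"y":-0.001,"z":0.047,"wx":0,"wy":8,"wz":0,"hand":0},{"x":0.073,"y":-0.001,"z":0.07,"wx":0,"wy":12,"wz":0,"hand":0},{"x":0.075,"y":-0.001,"z":0.09,"wx":0,"wy":12,"wz":0,"hand":0},{"x":0.078,"y":-0.001,"z":0.108,"wx":0,"wy":12,"wz":0,"hand":0},{"x":0.08,"y":-0.001,"z":0.126,"wx":0,"wy":12,"wz":0,"hand":0},{"x":0.082,"y":-0.001,"z":0.145,"wx":0,"wy":12,"wz":0,"hand":0},{"x":0.082,"y":-0.001,"z":0.15,"wx":0,"wy":12,"wz":0,"hand":0}]'

```text
time: 9.7
tool_pos: [0.4634, 0.0031, 0.1182]
tool_rot: [-3.139, -0.206, 0.393]
contact_force: [0.1, -0.8, 0.4]
opening: 0.0004
```

```bash
python3 - <<'E'
from h import *
st()
plan([(B(.136,0,.071),0,12,8)])
E
```

```text
t 9.7 box [ 0.1355 -0.0009  0.1182] z-axis in box [-0.205 -0.003 -0.979] F box [0.2 0.8 0.4] q [-0.25  0.27  2.    0.19  0.71  0.8 ] op 0.0004
[{"x": -0.001, "y": 0.0, "z": 0.006, "wx": -0.0, "wy": 0.0, "wz": 0.0, "hand": 0}, {"x": -0.003, "y": 0.0, "z": 0.012, "wx": -0.0, "wy": 0.0, "wz": 0.0, "hand": 0}, {"x": -0.004, "y": 0.0, "z": 0.017, "wx": -0.1, "wy": 0.1, "wz": 0.0, "hand": 0}, {"x": -0.005, "y": 0.001, "z": 0.023, "wx": -0.1, "wy": 0.1, "wz": 0.0, "hand": 0}, {"x": -0.006, "y": 0.001, "z": 0.029, "wx": -0.1, "wy": 0.1, "wz": 0.0, "hand": 0}, {"x": -0.008, "y": 0.001, "z": 0.035, "wx": -0.1, "wy": 0.1, "wz": 0.1, "hand": 0}, {"x": -0.009, "y": 0.001, "z": 0.04, "wx": -0.1, "wy": 0.2, "wz": 0.1, "hand": 0}, {"x": -0.01, "y": 0.001, "z": 0.046, "wx": -0.1, "wy": 0.2, "wz": 0.1, "hand": 0}]
```

Request:
move_arm --deltas '[{"x":-0.001,"y":0,"z":0.006,"wx":0,"wy":0,"wz":0,"hand":0},{"x":-0.003,"y":0,"z":0.012,"wx":0,"wy":0,"wz":0,"hand":0},{"x":-0.004,"y":0,"z":0.017,"wx":0,"wy":0,"wz":0,"hand":0},{"x":-0.005,"y":0.001,"z":0.023,"wx":0,"wy":0,"wz":0,"hand":0},{"x":-0.006,"y":0.001,"z":0.029,"wx":0,"wy":0,"wz":0,"hand":0},{"x":-0.008,"y":0.001,"z":0.035,"wx":0,"wy":0,"wz":0,"hand":0},{"x":-0.009,"y":0.001,"z":0.04,"wx":0,"wy":0,"wz":0,"hand":0},{"x":-0.01,"y":0.001,"z":0.046,"wx":0,"wy":0,"wz":0,"hand":0}]'

```text
time: 10.7
tool_pos: [0.4642, 0.0014, 0.0729]
tool_rot: [3.141, -0.21, 0.392]
contact_force: [0.3, -0.7, 1.4]
opening: 0.0003
```

```bash
python3 - <<'E'
from h import *
st()
plan([(B(.116,0,.0655),0,12,7)])
E
```

```text
t 10.7 box [0.1354 0.001  0.0729] z-axis in box [-0.209  0.    -0.978] F box [-0.   0.7  1.4] q [-0.25  0.36  2.05  0.23  0.58  0.74] op 0.0003
[{"x": 0.002, "y": -0.0, "z": 0.002, "wx": 0.0, "wy": -0.0, "wz": 0.0, "hand": 0}, {"x": 0.005, "y": -0.0, "z": 0.003, "wx": 0.0, "wy": -0.0, "wz": 0.0, "hand": 0}, {"x": 0.007, "y": -0.0, "z": 0.005, "wx": 0.0, "wy": -0.0, "wz": 0.0, "hand": 0}, {"x": 0.01, "y": -0.001, "z": 0.006, "wx": 0.0, "wy": -0.0, "wz": 0.0, "hand": 0}, {"x": 0.012, "y": -0.001, "z": 0.008, "wx": 0.0, "wy": -0.0, "wz": 0.0, "hand": 0}, {"x": 0.015, "y": -0.001, "z": 0.01, "wx": 0.0, "wy": -0.0, "wz": 0.0, "hand": 0}, {"x": 0.017, "y": -0.001, "z": 0.011, "wx": 0.0, "wy": -0.0, "wz": 0.0, "hand": 0}]
```

Request:
move_arm --deltas '[{"x":0.002,"y":0,"z":0.002,"wx":0,"wy":0,"wz":0,"hand":0},{"x":0.005,"y":0,"z":0.003,"wx":0,"wy":0,"wz":0,"hand":0},{"x":0.007,"y":0,"z":0.005,"wx":0,"wy":0,"wz":0,"hand":0},{"x":0.01,"y":-0.001,"z":0.006,"wx":0,"wy":0,"wz":0,"hand":0},{"x":0.012,"y":-0.001,"z":0.008,"wx":0,"wy":0,"wz":0,"hand":0},{"x":0.015,"y":-0.001,"z":0.01,"wx":0,"wy":0,"wz":0,"hand":0},{"x":0.017,"y":-0.001,"z":0.011,"wx":0,"wy":0,"wz":0,"hand":0}]'

```text
time: 11.58
tool_pos: [0.4818, 0.0097, 0.0663]
tool_rot: [3.141, -0.211, 0.393]
contact_force: [-0.4, 1.3, 6.1]
opening: 0.0006
```

```bash
python3 - <<'E'
from h import *
st()
E
```

```text
t 11.575 box [0.116  0.     0.0663] z-axis in box [-0.209  0.001 -0.978] F box [-0.1 -1.4  6.1] q [-0.22  0.39  2.02  0.22  0.57  0.78] op 0.0006
```

Request:
move_arm --deltas '[{"x":0.001,"y":0,"z":0,"wx":0,"wy":0,"wz":0,"hand":0},{"x":0.002,"y":0,"z":0,"wx":0,"wy":0,"wz":0,"hand":0},{"x":0.002,"y":0,"z":0,"wx":0,"wy":0,"wz":0,"hand":0}]'

```text
time: 11.95
tool_pos: [0.483, 0.0103, 0.0664]
tool_rot: [3.141, -0.21, 0.393]
contact_force: [0.3, 1.0, 3.7]
opening: 0.0004
```

```bash
python3 - <<'E'
from h import *
st()
w,_=grab("wrist","w5"); a,_=grab("scene","s5")
c=np.hstack([cv2.resize(w[:250,180:460],(448,400)),cv2.resize(a[150:240,290:370],(352,396))[:400] if 0 else cv2.resize(a[150:240,290:370],(352,400))])
cv2.imwrite("pics/c5.png",np.clip(c[:,:,::-1]*1.2,0,255).astype(np.uint8))
E
```

```text
t 11.95 box [ 1.146e-01 -1.000e-04  6.640e-02] z-axis in box [-0.208  0.    -0.978] F box [-0.6 -0.8  3.7] q [-0.22  0.39  2.01  0.22  0.57  0.78] op 0.0004
```

View pics/c5.png

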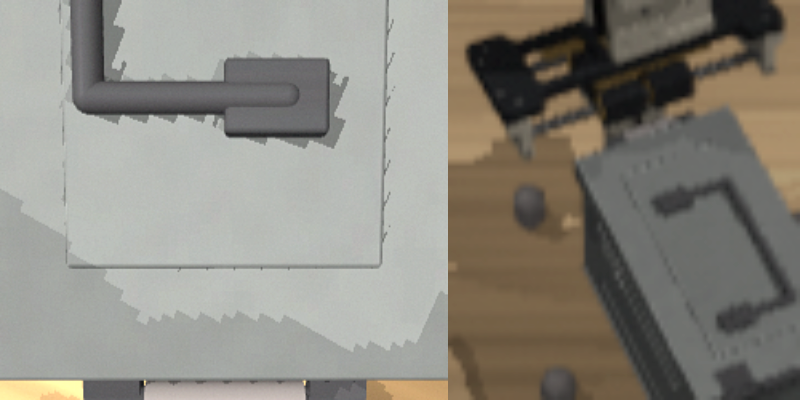

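Request:
move_arm --deltas '[{"x":-0.008,"y":0,"z":-0.002,"wx":0,"wy":0,"wz":0,"hand":0},{"x":-0.02,"y":0,"z":-0.003,"wx":0,"wy":0,"wz":0,"hand":0},{"x":-0.032,"y":0,"z":-0.004,"wx":0,"wy":0,"wz":0,"hand":0},{"x":-0.04,"y":0,"z":-0.006,"wx":0,"wy":0,"wz":0,"hand":0},{"x":-0.05,"y":0,"z":-0.01,"wx":0,"wy":0,"wz":0,"hand":0},{"x":-0.05,"y":0,"z":-0.01,"wx":0,"wy":0,"wz":0,"hand":0}]'

```text
time: 12.8
tool_pos: [0.4351, -0.0094, 0.0658]
tool_rot: [3.142, -0.209, 0.392]
contact_force: [0.2, -1.4, -0.1]
opening: 0.0004
```

```bash
python3 - <<'E'
from h import *
st()
w,p=grab("wrist","w6"); print(proj(p,B(.099,0,.118)),proj(p,B(.106,0,.065)),proj(p,B(.125,0,.068)))
cv2.imwrite("pics/c6.png",w[:,:,::-1])
E
```

```text
t 12.8 box [ 1.665e-01 -1.000e-04  6.580e-02] z-axis in box [-0.208  0.    -0.978] F box [ 0.3  1.4 -0.1] q [-0.3   0.33  2.13  0.26  0.53  0.66] op 0.0004
[320.80293333  98.80215205] [321.04912291 134.6127989 ] [321.0588236  174.04131574]
```

View pics/c6.png

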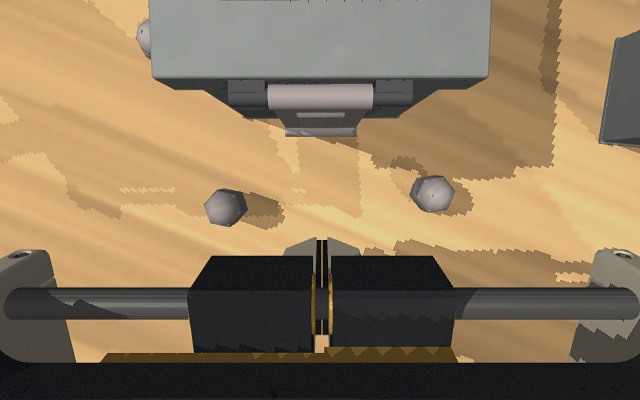

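Request:
move_arm --deltas '[{"x":-0.002,"y":0,"z":0.008,"wx":0,"wy":0,"wz":0,"hand":0},{"x":0.012,"y":0,"z":0.011,"wx":0,"wy":0,"wz":0,"hand":0},{"x":0.026,"y":0,"z":0.014,"wx":0,"wy":0,"wz":0,"hand":0},{"x":0.038,"y":0,"z":0.0165,"wx":0,"wy":0,"wz":0,"hand":0},{"x":0.043,"y":0,"z":0.0175,"wx":0,"wy":0,"wz":0,"hand":0},{"x":0.047,"y":0,"z":0.018,"wx":0,"wy":0,"wz":0,"hand":0},{"x":0.049,"y":0,"z":0.0185,"wx":0,"wy":0,"wz":0,"hand":0},{"x":0.05,"y":0,"z":0.0187,"wx":0,"wy":0,"wz":0,"hand":0}]'

```text
time: 13.85
tool_pos: [0.4832, 0.0109, 0.0574]
tool_rot: [-3.141, -0.207, 0.393]
contact_force: [-7.0, -4.6, 4.4]
opening: 0.0003
```

```bash
python3 - <<'E'
from h import *
st()
E
```

```text
t 13.85 box [ 0.1142 -0.0006  0.0574] z-axis in box [-0.206 -0.001 -0.979] F box [8.2 1.5 4.4] q [-0.22  0.41  2.02  0.23  0.55  0.78] op 0.0003
```

Request:
move_arm --deltas '[{"x":-0.01,"y":0,"z":-0.002,"wx":0,"wy":0,"wz":0,"hand":0},{"x":-0.035,"y":0,"z":-0.008,"wx":0,"wy":0,"wz":0,"hand":0},{"x":-0.06,"y":0,"z":-0.03,"wx":0,"wy":0,"wz":0,"hand":0},{"x":-0.07,"y":0,"z":-0.08,"wx":0,"wy":0,"wz":0,"hand":0},{"x":-0.075,"y":0,"z":-0.13,"wx":0,"wy":-4,"wz":0,"hand":0},{"x":-0.08,"y":0,"z":-0.17,"wx":0,"wy":-8,"wz":0,"hand":0},{"x":-0.08,"y":0,"z":-0.2,"wx":0,"wy":-12,"wz":0,"hand":0},{"x":-0.08,"y":0,"z":-0.2,"wx":0,"wy":-12,"wz":0,"hand":0}]'

```text
time: 14.85
tool_pos: [0.3749, -0.035, 0.2385]
tool_rot: [3.139, -0.004, 0.393]
contact_force: [0.6, -0.7, -0.4]
opening: -0.0001
```

```bash
python3 - <<'E'
from h import *
st()
w,p=grab("wrist","w7"); a,q=grab("scene","s7"); print(*[proj(p,B(*k)).round(1) for k in [(.098,-.054,.123),(.098,.054,.123),(.106,-.017,.065),(.106,.017,.065)]])
c=np.vstack([w[:300],cv2.resize(a[130:260,270:550],(640,297))])
cv2.imwrite("pics/c7.png",np.clip(c[:,:,::-1]*1.2,0,255).astype(np.uint8))
E
```

```text
t 14.85 box [0.2319 0.0005 0.2385] z-axis in box [-0.004  0.003 -1.   ] F box [-0.2  0.9 -0.4] q [-0.3   0.05  1.86  0.    1.22  0.88] op -0.0001
[243.2  10.1] [396.8  10.3] [300.5  35.3] [339.7  35.4]
```

View pics/c7.png

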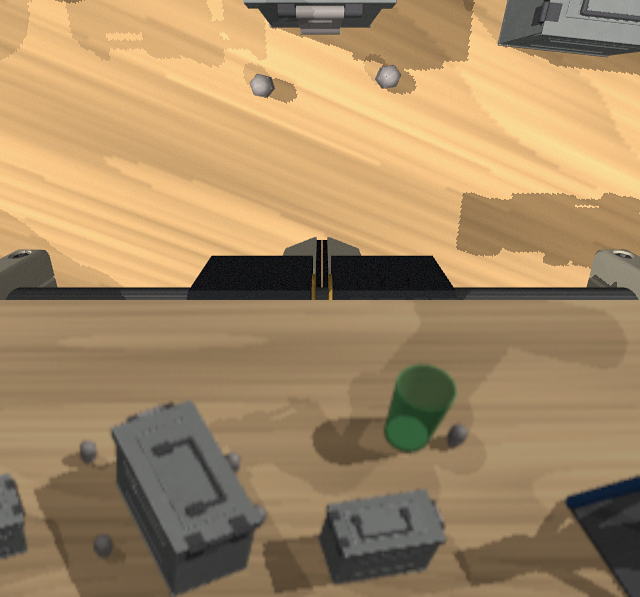

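```bash
python3 - <<'E'
from h import *
a=cv2.imread("pics/s4.png",0).astype(np.float32); b=cv2.imread("pics/s7.png",0).astype(np.float32)
for s in [(slice(175,255),slice(318,385)),(slice(175,205),slice(318,365)),(slice(205,255),slice(410,470))]:
    print(cv2.phaseCorrelate(a[s].copy(),b[s].copy(),cv2.createHanningWindow((s[1].stop-s[1].start,s[0].stop-s[0].start),cv2.CV_32F)))
a=cv2.imread("pics/s7.png",0).astype(int);d=np.abs(a-cv2.imread("pics/s0.png",0) if 0 else a-cv2.imread("pics/scene0.png",0))
for n,(u,v) in dict(nL=(308,197),nB=(315,237),cup=(453,177),n5=(470,188),wr=(180,212)).items(): print(n,d[v-7:v+8,u-7:u+8].mean().round(1))
print(robot.hand_in()); st()
E
```

```text
((-0.040738174158946094, -0.005086922335721056), 0.970047498246034)
((-0.0003870102349772253, -0.11898350646284683), 0.9277783175309499)
((0.039673144731871446, -0.03851708579932023), 1.0015154196421305)
nL 5.5
nB 0.6
cup 2.4
n5 4.0
wr 0.7
the job is handed in; nothing more can be done
None
the job is handed in; nothing more can be done
```

The box is shut and latched: I pushed the lid over from behind and all the way down first, then pushed the latch down and in. The job was handed in at about 15 s on the clock.

- **Lid:** it stopped hard at z = 0.123 m under 21 N, which is the height given for fully closed. The lid area in the scene images before and after the latch push moved by about 0.1 px or less, so the lid stayed down and the box stayed put during that push.
- **Latch:** the fingers met the tip at about box x = 0.1065 m with 8 N (0.106 expected when flat). In the wrist picture its lower edge sits within about 1 px of the predicted closed position.
- **Box position:** its edges agreed with the first measurement to about 2 to 3 mm after the lid was closed.
- **Bystanders:** the cup, the wrench head and the nuts I compared by image difference show little change. Two nut spots differ slightly more, which I put down to shadows and noise, since those nuts look in place. The two nuts beside the latch measured at their starting positions, to about a millimetre, after the lid was shut. The others got no number of their own.
- **End state:** the arm finished clear, with only noise-level force at the tool.

One thing disagreed along the way. On the first inward latch push the finger met an upward force of 4 to 6 N with almost nothing inward, probably from resting on the latch's curled tip. I backed off, went about 9 mm lower and pushed again, which gave the firm contact above.

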